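# Find the perished rubber mount with the hardness tester

## Robot

A 6-joint arm with a two-finger parallel gripper is mounted at the origin on the work surface. World frame = base frame: x ahead of the robot, y to its left, z up, the work surface at z = 0. Lengths are in mm, angles in rad, forces in N, time in s.
With the tool pointing down it reaches from about 300 to 1000 mm from the base axis. Payload 5.1 kg.
Tool frame: the origin (TCP) lies midway between the tips of the shut fingers; the grasp point (between the pads) lies 19 mm behind it (env.grip_depth is the distance from the TCP to the grasp point, in mm); x points along the fingers, z is the direction in which the jaws open and shut, and the axes are right-handed (so a half turn about x gives the same grasp; the last joint's range is limited). The gripper opens to 95 mm and grips with 3 to 60 N. Pads are 20 mm wide; open, the fingers measure 119 mm over their backs; the gripper's body (75 mm by 180 mm) begins 59 mm behind the grasp point.
Start: joints at [1.251, 0.124, 1.65, -0, 1.367, -0.083], TCP at [152.508, 631.843, 214.656] pointing down, gripper open.
Joint ranges: [-2.61, 2.61], [-1.02, 2.33], [0.03, 2.71], [-1.35, 4.49], [0.32, 2.68], [-2.91, 2.91]. Speed limits (rad/s): [2.57, 2.57, 3.14, 3.14, 3.14, 3.14].

## Interface

Orientations are given as [roll, pitch, yaw] about the fixed x, y, z axes, in that order (R = Rz(yaw) Ry(pitch) Rx(roll)).
In Python, from cell import env gives the robot as it stands.
- The arm moves only by the tool step_arm, never from a script. Its argument "increments" is a list of rows, each a list of 3 entries, a list of its own where there are three numbers: the turn, a rotation vector about the tool's x, y, z in rad, then the shift along the tool's x, y, z in m, then the closure, from -1 (fully open) to 1 (shut). In form: [[[ax, ay, az], [dx, dy, dz], fingers], ...]. A call has 1 to 10 rows; each row is the pose to reach, as a shift and turn from the pose measured when the call began, along the tool's axes at that moment; what a row does not reach only later rows make up. A row lasts 1/12 s, in which the tool goes at most 41.7 mm and 7.16 degrees, less where a joint would pass 70% of its speed; a pose out of reach is approached as far as the arm can. A call with a gripper value outside its range is refused whole. The fingers move at their own pace and stop on an object; "newtons" is the grip in N (left out, the last holds). Time passes only in rows, so rows that repeat a pose let the fingers close. It gives the time, the measured TCP pose, the force and the opening at its end, in the units of the state.
- env.read_state(): the state, without advancing time (a new reading comes with each control period).
- env.read_camera(name): name is "scene" or "top" or "wrist"; returns (picture, depth): 400x640x3 uint8, blue, green, red; 400x640 float32, mm along the optical axis (not along the pixel's ray), 0 where there is no reading.
- env.camera_model(name): a dict with "K" (3x3 intrinsics, pixels), "pose" (4x4, takes a point from camera to world coordinates); the wrist camera has in their place "tool_from_camera" (4x4, takes a point from camera to tool coordinates, whose origin is the TCP and whose axes are the tool frame's). Camera axes: x right, y down, z forward; pixel columns grow to the right and rows downward; lengths in mm; the calibration is good to about 2 mm. A picture is of the moment at which its call begins: read the wrist's pose just before it. camera_model takes no time and is no camera call.
- env.finish_job(): hands the job in, once; it reports no verdict.
The state is a dict: "t": time; "qpos": joint angles; "qd": joint speeds; "joint_efforts": joint torques, N m; "tcp_pos": TCP position; "tcp_rot": TCP orientation; "contact_force": force on the tool from outside, world axes, zero at the start; "moment": the same for the moment, N m; "opening": finger opening in mm.
Only numpy, scipy, OpenCV 4.12 (cv2) and the standard library are available. Lean on these libraries where they do the work, as an engineer would, in place of code of your own. Each camera call takes 0.05 s, during which the arm holds its last target. There are 200 camera calls.

## Task

One of the three rubber-metal mounts on the mat has perished: its rubber is soft and keeps a dent. Find it with the hardness tester: stand it upright and central on a mount and press with 8 to 15 N, never more than 25 N, until its foot sits flush on the steel rim, and hold for about a second to read how far the pin sinks; be sure to have tested the perished one itself. Then put the tester back upright in its stand and set the perished mount upright in the red bin, leaving the good mounts standing where they are and everything else on the desk alone.

Things in the scene. Friction and masses are not known exactly. Their poses are not given: they have to be found in the camera images.
- mount_a_top (a point): rubber-metal mount, same look as the other two: upright steel sleeve 48 mm outside diameter, 8 mm wall, 44 mm tall, 0.22 kg, black rubber core 31 mm across filling it to 1 mm below the rim; this point is the centre of its top rim (44 mm above its underside), z up the sleeve. Which mount is perished cannot be seen before testing
- mount_a_core (a joint): how deep the rubber core of mount a is pushed down into its sleeve, m: 0 untouched. In a good mount it yields 2 to 5 mm under the tester and springs back when let go; in the perished one it yields 8 to 11 mm under a push of about 3 N and keeps the dent
- mount_a_mid (a point): centre of mount a, half-way up (22 mm above its underside), z up the sleeve
- mount_b_top (a point): rubber-metal mount, same look as the other two: upright steel sleeve 48 mm outside diameter, 8 mm wall, 44 mm tall, 0.22 kg, black rubber core 31 mm across filling it to 1 mm below the rim; this point is the centre of its top rim (44 mm above its underside), z up the sleeve. Which mount is perished cannot be seen before testing
- mount_b_core (a joint): how deep the rubber core of mount b is pushed down into its sleeve, m: 0 untouched. In a good mount it yields 2 to 5 mm under the tester and springs back when let go; in the perished one it yields 8 to 11 mm under a push of about 3 N and keeps the dent
- mount_b_mid (a point): centre of mount b, half-way up (22 mm above its underside), z up the sleeve
- mount_c_top (a point): rubber-metal mount, same look as the other two: upright steel sleeve 48 mm outside diameter, 8 mm wall, 44 mm tall, 0.22 kg, black rubber core 31 mm across filling it to 1 mm below the rim; this point is the centre of its top rim (44 mm above its underside), z up the sleeve. Which mount is perished cannot be seen before testing
- mount_c_core (a joint): how deep the rubber core of mount c is pushed down into its sleeve, m: 0 untouched. In a good mount it yields 2 to 5 mm under the tester and springs back when let go; in the perished one it yields 8 to 11 mm under a push of about 3 N and keeps the dent
- mount_c_mid (a point): centre of mount c, half-way up (22 mm above its underside), z up the sleeve
- tester_grip (a point): hardness tester, 0.18 kg, at first upright in its stand: yellow square body 28 x 28 mm, top 86 mm above the underside of its round aluminium foot, 42 mm across, 8 mm thick. This point: on its axis, 55 mm above the foot's underside; grip here across the y faces. z up the tester, y across two flat faces; the x faces carry a scale with a red pointer that rises as the pin goes in
- tester_foot (a point): centre of the underside of the tester's foot, from which the pin sticks out downwards (pin 8 mm thick, 15 mm out when free); axes as the tester's. The foot is sprung on the  it gives 1 mm for each 12 N pressed in all (pin and foot together) and bottoms at 2.5 mm
- pin (a joint): how far the tester's sprung pin is pushed in, m: 0 free (15 mm out), 0.015 flush with the foot; 1 N to start, 0.5 N more per mm. With the foot flush on a rim it reads 0.009 to 0.013 on a good mount (pin force 6 to 7 N), below 0.007 on the perished one (about 3 N): the rubber yields by 0.014 minus the reading. Force beyond that goes through the foot on to the rigid rim
- stand_seat (a point): seat of the tester's stand, a fixed blue block 90 x 90 x 30 mm: centre of its top face, where the foot's underside rests (30 mm above the desk), z up. A raised ring, 50 mm inside diameter, 58 mm outside and 7 mm high, keeps the foot; a 26 mm hole takes the pin
- bin: fixed open red reject bin, 170 x 170 mm outside, 32 mm high, walls and floor 4 mm; origin at the centre of its underside, axes along its sides
- mat: green mat 250 x 320 x 3 mm, fixed on the desk, the mounts stand on it; origin at the centre of its underside
- spare_sleeve_point (a point): small loose brass sleeve on the mat, 24 mm across, 16 mm tall, to be left alone: centre, half-way up

How it is judged (in metres and radians):
On the way, in this order (a step that is already met when the one before it is completed fails the run):
1. the perished mount, on its spot, is tested: tester upright, within 7 mm of its centre, foot flush on its rim (1.5 mm), pressing with over 6 N, rubber down over 7 mm, for 0.4 s (((z of tester_foot in the frame of mount_a_top below 0.0015 m and horizontal distance between tester_foot and mount_a_top below 0.007 m and contact force between tester and mount_a above 6 N and value of joint mount_a_core above 0.007 m) or (z of tester_foot in the frame of mount_b_top below 0.0015 m and horizontal distance between tester_foot and mount_b_top below 0.007 m and contact force between tester and mount_b above 6 N and value of joint mount_b_core above 0.007 m) or (z of tester_foot in the frame of mount_c_top below 0.0015 m and horizontal distance between tester_foot and mount_c_top below 0.007 m and contact force between tester and mount_c above 6 N and value of joint mount_c_core above 0.007 m)) and angle between each of tester_foot, mount_a_mid, mount_b_mid, mount_c_mid's own z axis and vertical below 0.1 rad and distance of each of mount_a_mid, mount_b_mid, mount_c_mid from where it was at the start of the episode below 0.03 m), for 0.4 s.
2. the tester stands upright in its stand again, let go, with all three mounts still standing on their spots (horizontal distance between tester_foot and stand_seat below 0.007 m and z of tester_foot in the frame of stand_seat below 0.003 m and angle between tester_foot's own z axis and vertical below 0.08 rad and contact force between the fingers and tester below 0.1 N and distance of each of mount_a_mid, mount_b_mid, mount_c_mid from where it was at the start of the episode below 0.03 m and angle between each of mount_a_mid, mount_b_mid, mount_c_mid's own z axis and vertical below 0.1 rad), for 0.2 s.
At the end, for the whole second after the job is handed in: the perished mount (dented over 6 mm) stands upright (0.1 rad), at rest on the bin's floor, within 60 mm of its centre along each side; the tester stands free in its stand, within 7 mm of the centre, seated within 3 mm; the good mounts stand within 30 mm of where they began (horizontal distance between tester_foot and stand_seat below 0.007 m and z of tester_foot in the frame of stand_seat below 0.003 m and angle between tester_foot's own z axis and vertical below 0.08 rad and contact force between the fingers and tester below 0.1 N and ((value of joint mount_a_core above 0.006 m and x of mount_a_mid in the frame of bin between -0.06 and 0.06 m and y of mount_a_mid in the frame of bin between -0.06 and 0.06 m and z of mount_a_mid in the frame of bin below 0.029 m and angle between each of mount_a_mid, mount_b_mid, mount_c_mid's own z axis and vertical below 0.1 rad and linear speed of mount_a below 0.02 m/s and distance of each of mount_b_mid, mount_c_mid from where it was at the start of the episode below 0.03 m) or (value of joint mount_b_core above 0.006 m and x of mount_b_mid in the frame of bin between -0.06 and 0.06 m and y of mount_b_mid in the frame of bin between -0.06 and 0.06 m and z of mount_b_mid in the frame of bin below 0.029 m and angle between each of mount_b_mid, mount_a_mid, mount_c_mid's own z axis and vertical below 0.1 rad and linear speed of mount_b below 0.02 m/s and distance of each of mount_a_mid, mount_c_mid from where it was at the start of the episode below 0.03 m) or (value of joint mount_c_core above 0.006 m and x of mount_c_mid in the frame of bin between -0.06 and 0.06 m and y of mount_c_mid in the frame of bin between -0.06 and 0.06 m and z of mount_c_mid in the frame of bin below 0.029 m and angle between each of mount_c_mid, mount_a_mid, mount_b_mid's own z axis and vertical below 0.1 rad and linear speed of mount_c below 0.02 m/s and distance of each of mount_a_mid, mount_b_mid from where it was at the start of the episode below 0.03 m))); the robot touches nothing.
It fails at once if the tester is pressed on a mount with more than 25 N (contact force between tester and mount_a above 25 N or contact force between tester and mount_b above 25 N or contact force between tester and mount_c above 25 N).
It fails at once if a bystander is moved by more than 20 mm (distance of any of spare_sleeve_point, mug, screwdriver, interface_box, grease_can from where it was at the start of the episode above 0.02 m).
It also fails if it takes over 72 s, if anything falls off the work surface, if the arm or the gripper's body presses on something with over 40 N, if the wrist force passes 120 N, or if a joint passes its speed limit or range.

## Working session

There is one attempt and no reset: what is moved stays moved. The work goes in short steps, Python scripts to look and compute and a tool call to move; the robot and the scene stay as the last step left them, time stands still between calls to the robot, and variables do not carry over. Pictures are saved under pics/ and viewed, on a budget of 10 in all, crops included, one or two more only if the job needs it, and the job is handed in when it is done.

Besides the shell and the picture viewer there is one more tool, called after ">>>" by a JSON object that holds its "method" and its "body". step_arm: Moves the arm, as the interface text tells. Its arguments: {"type":"object","properties":{"increments":{"type":"array"},"newtons":{"type":"number"}},"required":["increments"]}

```bash
ls; mkdir -p pics; python3 - <<'E'
from cell import env
import cv2,numpy as np
s=env.read_state();print(s)
for n in("top","scene"):
    p,d=env.read_camera(n);cv2.imwrite(f"pics/{n}0.png",p);np.savez(f"{n}0.npz",p=p,d=d)
    m=env.camera_model(n);print(n,np.round(m["K"],1).tolist(),np.round(m["pose"],3).tolist())
print(env.camera_model("wrist"))
E
```

```text
pics
{'t': 0.0, 'qpos': array([ 1.25137964e+00,  1.24472248e-01,  1.65163842e+00,  2.21595126e-05,
        1.36750857e+00, -8.25673410e-02]), 'qd': array([-1.36497074e-04, -1.04381196e-03, -6.95890453e-05, -8.34708379e-04,
        1.01403332e-04, -1.61947456e-04]), 'joint_efforts': array([ 7.76578636e-04, -4.17586076e+01, -3.59942186e+01,  7.75330025e-02,
        4.87775635e-02, -1.66677719e-04]), 'tcp_pos': array([152.31933414, 631.2518706 , 213.42934848]), 'tcp_rot': array([ 3.04832096,  1.56876963, -1.90092186]), 'contact_force': array([ 0.6080703 , -0.68299825, -0.34791956]), 'moment': array([-0.02184592,  0.01944397, -0.04100907]), 'opening': 94.93779516545358}
top [[443.5, 0.0, 316.4], [0.0, 443.5, 200.2], [0.0, 0.0, 1.0]] [[0.021, -0.977, 0.21, 336.704], [-1.0, -0.02, 0.007, -19.657], [-0.003, -0.21, -0.978, 1168.157], [0.0, 0.0, 0.0, 1.0]]
scene [[377.0, 0.0, 315.6], [0.0, 377.0, 204.0], [0.0, 0.0, 1.0]] [[0.889, 0.284, -0.358, 840.996], [0.457, -0.517, 0.724, -541.816], [0.02, -0.808, -0.589, 523.8], [0.0, 0.0, 0.0, 1.0]]
{'K': array([[310.82543492,   0.        , 319.83363689],
       [  0.        , 310.82543492, 197.94116823],
       [  0.        ,   0.        ,   1.        ]]), 'tool_from_camera': array([[ 2.92781522e-04, -2.68646991e-01,  9.63238656e-01,
        -1.69830137e+02],
       [ 6.21534375e-04, -9.63238462e-01, -2.68647126e-01,
         7.60452504e+01],
       [ 9.99999764e-01,  6.77340850e-04, -1.15045083e-04,
        -1.50716807e-01],
       [ 0.00000000e+00,  0.00000000e+00,  0.00000000e+00,
         1.00000000e+00]])}
```

View pics/top0.png

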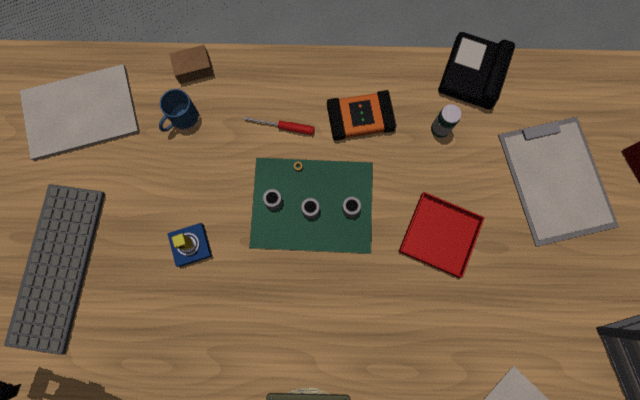

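View pics/scene0.png

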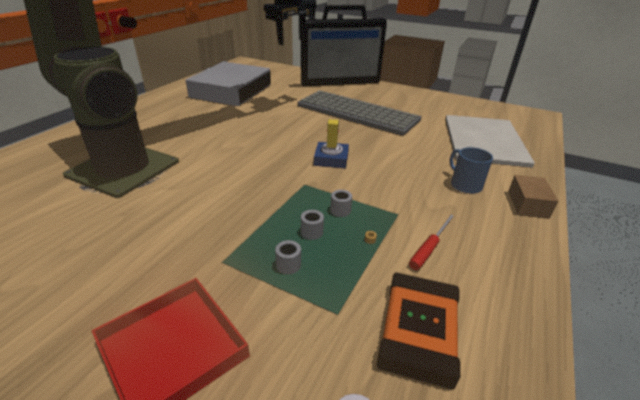

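The top view shows the mounts at about (272,199), (311,208) and (352,206), the brass sleeve at (298,166), the tester and stand at (180-190,245) and the bin at (442,235). The scene view agrees. Next I'll measure them.

```bash
cat > h.py <<'E'
import numpy as np,cv2
from cell import env
from scipy.spatial.transform import Rotation as R
def wristpose():
    s=env.read_state();T=np.eye(4);T[:3,:3]=R.from_euler('xyz',s['tcp_rot']).as_matrix();T[:3,3]=s['tcp_pos'];return T
def grab(n,name=None):
    T=wristpose() if n=="wrist" else None
    m=env.camera_model(n);p,d=env.read_camera(n)
    P=T@m["tool_from_camera"] if n=="wrist" else m["pose"]
    if name: cv2.imwrite("pics/"+name,p)
    return p,d,m["K"],P
def cast(K,P,uv,z):
    uv=np.atleast_2d(uv).astype(float);r=np.c_[(uv-K[:2,2])/[K[0,0],K[1,1]],np.ones(len(uv))]@P[:3,:3].T
    return P[:3,3]+r*((z-P[2,3])/r[:,2])[:,None]
def cloud(d,K,P):
    v,u=np.mgrid[:d.shape[0],:d.shape[1]]
    c=np.stack([(u-K[0,2])/K[0,0]*d,(v-K[1,2])/K[1,1]*d,d],-1)
    return c@P[:3,:3].T+P[:3,3]
def blobs(mask,amin=20):
    c,_=cv2.findContours(mask.astype(np.uint8),cv2.RETR_EXTERNAL,cv2.CHAIN_APPROX_NONE)
    return [k for k in c if cv2.contourArea(k)>=amin]
E
cat > m1.py <<'E'
from h import *
z=np.load("top0.npz");p,d=z["p"],z["d"];m=env.camera_model("top");K,P=m["K"],m["pose"]
W=cloud(d,K,P);hsv=cv2.cvtColor(p,cv2.COLOR_BGR2HSV)
H,S,V=[hsv[...,i].astype(int) for i in range(3)]
roi=np.zeros(H.shape,bool);roi[160:250,252:372]=1
for k in blobs(roi&(S<90)&(H>=0)&(W[...,2]>30),30):
    mm=np.zeros(H.shape,np.uint8);cv2.drawContours(mm,[k],-1,1,-1)
    dark=(mm>0)&(V<70);vv,uu=np.nonzero(dark)
    sel=(mm>0)&(W[...,2]>40)&(W[...,2]<55)
    e=cv2.minEnclosingCircle(k)
    print("mount",e,"dark ray46",cast(K,P,(uu.mean(),vv.mean()),46)[0].round(1),"cloud",W[sel].mean(0).round(1),np.ptp(W[sel],0).round(1))
def rep(name,mask,zz):
    for k in blobs(mask,40):
        r=cv2.minAreaRect(cast(K,P,k[:,0],zz)[:,:2].astype(np.float32));mm=np.zeros(H.shape,np.uint8);cv2.drawContours(mm,[k],-1,1,-1)
        print(name,cv2.boundingRect(k),r,"zmed",np.median(W[mm>0][:,2]).round(1))
reg=np.zeros(H.shape,bool);reg[210:275,150:225]=1
rep("stand",reg&(H>95)&(H<130)&(S>120),30)
rep("yel",reg&(H>20)&(H<35)&(S>150)&(V>90)&(W[...,2]>105),116)
rep("yelV",reg&(H>20)&(H<35)&(S>150)&(V>90),116)
reg[:]=0;reg[180:290,390:500]=1
rep("bin",reg&((H<8)|(H>172))&(S>150),32)
reg[:]=0;reg[150:260,240:385]=1
rep("mat",reg&(H>60)&(H<95)&(S>80),3)
i=W[166,298];print("brass",i)
cv2.imwrite("pics/t.png",cv2.resize(np.hstack([p[215:275,155:235],p[170:230,255:375]]),None,fx=4,fy=4,interpolation=cv2.INTER_NEAREST))
E
python3 m1.py
```

```text
mount ((310.0714416503906, 207.14285278320312), 9.374664306640625) dark ray46 [558.    4.3  46. ] cloud [559.9   4.6  46.2] [47.2 46.6 12.4]
mount ((351.5, 206.0), 9.394247055053711) dark ray46 [ 563.4 -102.1   46. ] cloud [ 565.1 -102.3   46.3] [45.9 44.1 11.1]
mount ((271.8448181152344, 198.46551513671875), 9.535844802856445) dark ray46 [579.5 103.   46. ] cloud [581.2 104.3  46.3] [46.5 46.9 12.9]
stand (168, 224, 43, 42) ((458.6426086425781, 313.77630615234375), (90.28729248046875, 91.99385070800781), 18.822834014892578) zmed 31.2
yel (172, 234, 13, 13) ((458.66650390625, 314.9359130859375), (26.228654861450195, 26.32297706604004), 19.983863830566406) zmed 115.8
yelV (172, 234, 13, 13) ((458.66650390625, 314.9359130859375), (26.228654861450195, 26.32297706604004), 19.983863830566406) zmed 115.8
bin (399, 192, 86, 86) ((498.2142028808594, -335.30743408203125), (172.9793243408203, 174.09628295898438), 67.47744750976562) zmed 4.7
mat (250, 158, 122, 95) ((576.0450439453125, 1.3417205810546875), (316.1432189941406, 245.58717346191406), 88.6719741821289) zmed 3.3
brass [681.61194583  41.15346347   2.9219175 ]
```

View pics/t.png

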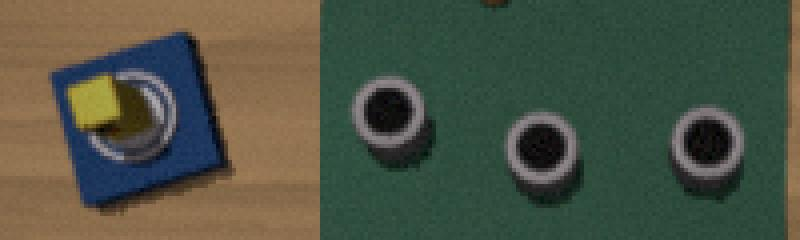

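```bash
cat >> h.py <<'E'
def plan(xyz,yaw):
    """tool pointing down, jaw (tool z) along world yaw (mod 180, nearer chosen); prints turn, shift(m)"""
    T=wristpose();best=None
    for y in(yaw,yaw+np.pi):
        z=np.array([np.cos(y),np.sin(y),0]);x=np.array([0,0,-1.]);D=np.c_[x,np.cross(z,x),z]
        rv=R.from_matrix(T[:3,:3].T@D).as_rotvec()
        if best is None or np.linalg.norm(rv)<np.linalg.norm(best):best=rv
    sh=T[:3,:3].T@(np.array(xyz)-T[:3,3])/1000
    s=env.read_state()
    print("turn",best.round(4).tolist(),"shift",sh.round(4).tolist(),"| tcp",T[:3,3].round(1),"F",s['contact_force'].round(1),"open",round(s['opening'],1),"q",s['qpos'].round(2),"t",round(s['t'],2))
E
python3 - <<'E'
from h import *
print(wristpose().round(3))
for a in (19.5,109.5): plan([458,314,200],np.radians(a))
E
```

```text
[[-1.00000e-03 -9.72000e-01  2.35000e-01  1.52329e+02]
 [-2.00000e-03  2.35000e-01  9.72000e-01  6.31298e+02]
 [-1.00000e+00  0.00000e+00 -2.00000e-03  2.13497e+02]
 [ 0.00000e+00  0.00000e+00  0.00000e+00  1.00000e+00]]
turn [0.9937, -0.0018, 0.0008] shift [0.0139, -0.3716, -0.2367] | tcp [152.3 631.3 213.5] F [ 0.1 -0.2  0.5] open 95.0 q [ 1.25  0.12  1.65 -0.    1.37 -0.08] t 0.1
turn [-0.5771, -0.0018, -0.0007] shift [0.0139, -0.3716, -0.2367] | tcp [152.3 631.3 213.5] F [ 0.1 -0.2  0.5] open 95.0 q [ 1.25  0.12  1.65 -0.    1.37 -0.08] t 0.1
```

```bash
python3 - <<'E'
from h import *
plan([420,260,190],np.radians(90-10))
E
```

```text
turn [-0.0623, -0.0019, -0.0002] shift [0.024, -0.3473, -0.2981] | tcp [152.3 631.3 213.5] F [ 0.1 -0.2  0.5] open 95.0 q [ 1.25  0.12  1.65 -0.    1.37 -0.08] t 0.1
```

>>> {"method": "step_arm", "body": {"increments": [[[0,0,0],[0.02,-0.347,-0.298],-1],[[0,0,0],[0.02,-0.347,-0.298],-1],[[0,0,0],[0.02,-0.347,-0.298],-1],[[0,0,0],[0.02,-0.347,-0.298],-1],[[0,0,0],[0.02,-0.347,-0.298],-1],[[0,0,0],[0.02,-0.347,-0.298],-1],[[0,0,0],[0.02,-0.347,-0.298],-1],[[0,0,0],[0.02,-0.347,-0.298],-1],[[0,0,0],[0.02,-0.347,-0.298],-1],[[0,0,0],[0.02,-0.347,-0.298],-1]]}}

```text
t: 0.93
tcp_pos: [396.0, 292.0, 195.5]
tcp_rot: [3.02, 1.569, -1.929]
contact_force: [0.4, -0.1, 0.4]
opening: 95.0
```

>>> {"method": "step_arm", "body": {"increments": [[[0,0,0],[0.0,-0.02,-0.03],-1],[[0,0,0],[0.0,-0.02,-0.03],-1],[[0,0,0],[0.0,-0.02,-0.03],-1]]}}

```text
t: 1.18
tcp_pos: [408.8, 256.4, 195.1]
tcp_rot: [2.706, 1.568, -2.247]
contact_force: [-0.4, -0.4, -0.3]
opening: 94.9
```

```bash
python3 - <<'E'
from h import *
p,d,K,P=grab("wrist","w1.png");np.savez("w1.npz",p=p,d=d,P=P)
print(P.round(2))
E
```

```text
[[ 2.4000e-01  9.4000e-01  2.6000e-01  3.3518e+02]
 [ 9.7000e-01 -2.3000e-01 -7.0000e-02  2.7473e+02]
 [-0.0000e+00  2.7000e-01 -9.6000e-01  3.6498e+02]
 [ 0.0000e+00  0.0000e+00  0.0000e+00  1.0000e+00]]
```

View pics/w1.png

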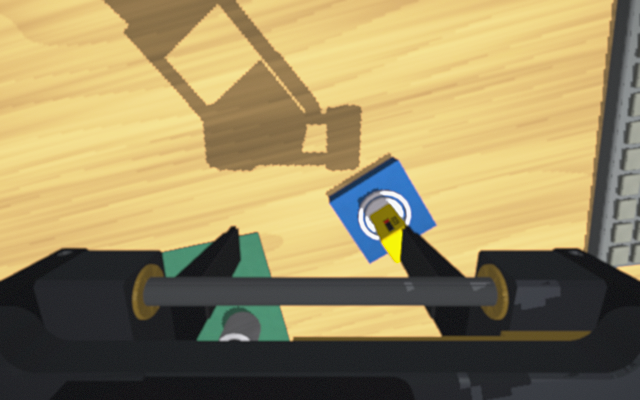

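```bash
python3 - <<'E'
import cv2
p=cv2.imread("pics/w1.png")[150:275,320:445]
cv2.imwrite("pics/w1c.png",cv2.resize(p,None,fx=4,fy=4,interpolation=cv2.INTER_NEAREST))
E
```

```text
(no output)
```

View pics/w1c.png

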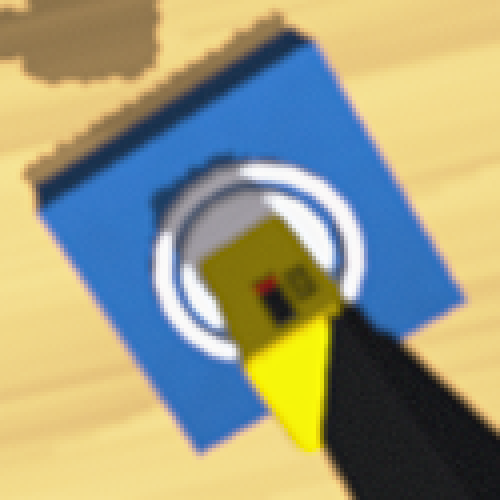

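The red pointer sits on the face whose normal is about (-0.93,-0.32), so the y faces lie along about 109°. I'll refine the stand centre from this wrist view and plan the grasp.

```bash
python3 - <<'E'
from h import *
z=np.load("w1.npz");p,d,P=z["p"],z["d"],z["P"];K=env.camera_model("wrist")["K"]
hsv=cv2.cvtColor(p,cv2.COLOR_BGR2HSV);H,S,V=[hsv[...,i].astype(int) for i in range(3)]
reg=np.zeros(H.shape,bool);reg[150:270,320:445]=1
k=max(blobs(reg&(H>95)&(H<130)&(S>120)&(V>100),200),key=cv2.contourArea)
print(cv2.minAreaRect(cast(K,P,cv2.convexHull(k)[:,0],30)[:,:2].astype(np.float32)))
w=reg&(S<60)&(V>150);k=max(blobs(w,50),key=cv2.contourArea);h=cv2.convexHull(k)[:,0]
print(cv2.minEnclosingCircle(cast(K,P,h,37)[:,:2].astype(np.float32)))
plan([458.5,314,140],np.radians(109.2))
E
```

```text
((459.6150207519531, 316.62579345703125), (89.73757934570312, 87.22847747802734), 19.27336311340332)
((460.0957336425781, 316.6567077636719), 29.478893280029297)
turn [-0.5735, -0.0015, -0.0015] shift [0.0551, -0.0355, 0.0667] | tcp [408.4 257.6 195.2] F [-0.6  0.8 -0.2] open 94.9 q [ 0.45 -0.24  2.03 -0.    1.35 -0.88] t 1.23
```

>>> {"method": "step_arm", "body": {"increments": [[[-0.573,0,0],[0.055,-0.036,0.067],-1],[[-0.573,0,0],[0.055,-0.036,0.067],-1],[[-0.573,0,0],[0.055,-0.036,0.067],-1],[[-0.573,0,0],[0.055,-0.036,0.067],-1],[[-0.573,0,0],[0.055,-0.036,0.067],-1],[[-0.573,0,0],[0.055,-0.036,0.067],-1],[[-0.573,0,0],[0.055,-0.036,0.067],-1],[[-0.573,0,0],[0.055,-0.036,0.067],-1]]}}

```text
t: 1.9
tcp_pos: [458.5, 315.0, 140.1]
tcp_rot: [2.024, 1.569, -2.354]
contact_force: [0.2, -0.7, -0.1]
opening: 95.1
```

```bash
python3 - <<'E'
from h import *
plan([459.2,315.2,66],np.radians(109.2))
E
```

```text
turn [-0.0007, -0.0008, -0.0017] shift [0.0741, -0.0008, 0.0] | tcp [458.5 315.  140.1] F [ 0.2 -0.7 -0.1] open 95.1 q [ 0.51 -0.02  1.93 -0.    1.23 -1.4 ] t 1.9
```

>>> {"method": "step_arm", "body": {"increments": [[[0,-0.001,-0.002],[0.037,-0.001,0],-1],[[0,-0.001,-0.002],[0.074,-0.001,0],-1],[[0,-0.001,-0.002],[0.074,-0.001,0],-1],[[0,-0.001,-0.002],[0.074,-0.001,0],-1],[[0,-0.001,-0.002],[0.074,-0.001,0],1],[[0,-0.001,-0.002],[0.074,-0.001,0],1],[[0,-0.001,-0.002],[0.074,-0.001,0],1],[[0,-0.001,-0.002],[0.074,-0.001,0],1],[[0,-0.001,-0.002],[0.074,-0.001,0],1],[[0,-0.001,-0.002],[0.074,-0.001,0],1]], "newtons": 40}}

```text
t: 2.73
tcp_pos: [459.8, 315.4, 66.9]
tcp_rot: [-1.343, 1.569, 0.563]
contact_force: [-0.5, -0.2, -0.5]
opening: 60.4
```

>>> {"method": "step_arm", "body": {"increments": [[[0,0,0],[0,0,0],1],[[0,0,0],[0,0,0],1],[[0,0,0],[0,0,0],1],[[0,0,0],[0,0,0],1]]}}

```text
t: 3.07
tcp_pos: [459.8, 315.4, 66.9]
tcp_rot: [-1.341, 1.569, 0.564]
contact_force: [0.4, -0.4, 0.8]
opening: 33.5
```

```bash
python3 - <<'E'
from h import *
plan([459,315,160],np.radians(109.2))
E
```

```text
turn [-0.0008, 0.0003, 0.0015] shift [-0.0931, 0.0007, -0.0001] | tcp [459.8 315.4  66.9] F [ 0.4 -0.4  0.8] open 33.5 q [ 0.5   0.06  1.98  0.    1.1  -1.4 ] t 3.07
```

>>> {"method": "step_arm", "body": {"increments": [[[0,0,0],[0,0,0],1],[[0,0,0],[0,0,0],1],[[0,0,0],[0,0,0],1],[[0,0,0],[0,0,0],1],[[0,0,0],[0,0,0],1]]}}

```text
t: 3.48
tcp_pos: [459.8, 315.5, 66.9]
tcp_rot: [-1.225, 1.569, 0.68]
contact_force: [0.1, 0.5, -0.3]
opening: 27.6
```

>>> {"method": "step_arm", "body": {"increments": [[[0,0,0.001],[-0.01,0,0],1],[[0,0,0.001],[-0.03,0,0],1],[[0,0,0.001],[-0.06,0,0],1],[[0,0,0.001],[-0.093,0,0],1],[[0,0,0.001],[-0.093,0,0],1],[[0,0,0.001],[-0.093,0,0],1],[[0,0,0.001],[-0.093,0,0],1]]}}

```text
t: 4.07
tcp_pos: [459.1, 315.0, 159.3]
tcp_rot: [1.337, 1.57, -3.041]
contact_force: [-0.1, -0.0, -2.9]
opening: 28.1
```

```bash
python3 - <<'E'
from h import *
plan([580,103.7,130],np.radians(109.2))
p,d,K,P=grab("scene","s2.png");cv2.imwrite("pics/s2c.png",cv2.resize(p[60:190,250:410],None,fx=4,fy=4))
E
```

```text
turn [-0.0008, 0.0002, -0.0007] shift [0.0292, -0.0449, -0.2393] | tcp [459.1 315.  159.3] F [-0.1 -0.  -2.9] open 28.1 q [ 0.5  -0.04  1.91  0.    1.27 -1.4 ] t 4.07
```

View pics/s2c.png

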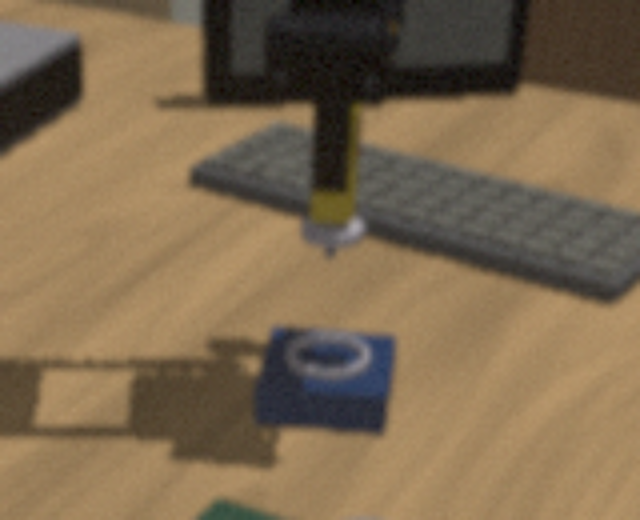

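The tester is held upright and clear of the stand. Next stop is above the leftmost mount.

>>> {"method": "step_arm", "body": {"increments": [[[0,0,0],[0.029,-0.045,-0.239],1],[[0,0,0],[0.029,-0.045,-0.239],1],[[0,0,0],[0.029,-0.045,-0.239],1],[[0,0,0],[0.029,-0.045,-0.239],1],[[0,0,0],[0.029,-0.045,-0.239],1],[[0,0,0],[0.029,-0.045,-0.239],1],[[0,0,0],[0.029,-0.045,-0.239],1],[[0,0,0],[0.029,-0.045,-0.239],1],[[0,0,0],[0.029,-0.045,-0.239],1],[[0,0,0],[0.029,-0.045,-0.239],1]]}}

```text
t: 4.95
tcp_pos: [578.3, 104.6, 128.0]
tcp_rot: [1.42, 1.566, -2.957]
contact_force: [0.9, -0.0, -1.4]
opening: 27.8
```

```bash
python3 - <<'E'
from h import *
plan([580.5,104.8,102],np.radians(109.2))
p,d,K,P=grab("wrist","w3.png");np.savez("w3.npz",p=p,d=d,P=P)
E
```

```text
turn [0.0004, 0.0007, -0.0046] shift [0.026, -0.0023, -0.0006] | tcp [578.3 104.6 128. ] F [ 0.9 -0.  -1.4] open 27.8 q [ 0.09  0.06  1.87 -0.    1.22 -1.82] t 4.95
```

View pics/w3.png

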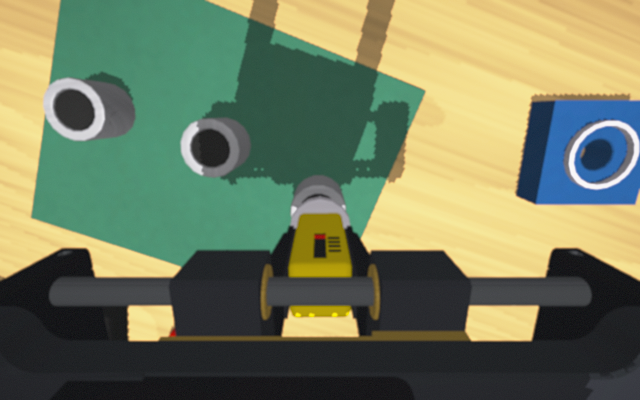

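This wrist view shows the tester with its red pointer at (320,237), the middle mount at (212,147), the right one at (75,110) and the empty stand. I'll cross-measure the two mounts, then descend.

```bash
python3 - <<'E'
from h import *
z=np.load("w3.npz");p,d,P=z["p"],z["d"],z["P"];K=env.camera_model("wrist")["K"]
hsv=cv2.cvtColor(p,cv2.COLOR_BGR2HSV);H,S,V=[hsv[...,i].astype(int) for i in range(3)]
for n,(u0,v0,u1,v1) in dict(right=(35,60,140,150),mid=(170,105,260,190)).items():
    m=np.zeros(H.shape,bool);m[v0:v1,u0:u1]=1
    for k in blobs(m&(V<60)&(S<90),150):
        e=cv2.fitEllipse(k);print(n,"core",cast(K,P,e[0],46)[0].round(1),cv2.minEnclosingCircle(cast(K,P,k[:,0],46)[:,:2].astype(np.float32)))
m=np.zeros(H.shape,bool);m[110:200,555:640]=1
k=max(blobs(m&(V>150)&(S<60),50),key=cv2.contourArea)
print("ring",cv2.minEnclosingCircle(cast(K,P,cv2.convexHull(k)[:,0],37)[:,:2].astype(np.float32)))
W=cloud(d,K,P);m[:]=0;m[170:215,280:355]=1
s=m&(abs(W[...,2]-47)<2)&(V>90)&(S<60);print("left rim pts",s.sum(),W[s].mean(0),W[s].min(0),W[s].max(0))
E
```

```text
right core [ 567.9 -101.8   46. ] ((568.0819091796875, -101.62174987792969), 14.653093338012695)
mid core [561.9   5.7  46. ] ((561.8807983398438, 5.834980010986328), 14.889705657958984)
ring ((461.3592529296875, 316.0585021972656), 29.43712043762207)
left rim pts 556 [570.83504178  98.37656833  46.50778525] [560.29517764  81.4200935   45.03281531] [594.47677758 126.56406224  48.90290001]
```

>>> {"method": "step_arm", "body": {"increments": [[[0,0,-0.003],[0.008,-0.002,-0.001],1],[[0,0,-0.003],[0.016,-0.002,-0.001],1],[[0,0,-0.003],[0.022,-0.002,-0.001],1],[[0,0,-0.003],[0.026,-0.002,-0.001],1],[[0,0,-0.003],[0.026,-0.002,-0.001],1],[[0,0,-0.003],[0.026,-0.002,-0.001],1]]}}

```text
t: 5.5
tcp_pos: [580.2, 104.6, 101.8]
tcp_rot: [1.224, 1.569, 3.131]
contact_force: [1.3, -0.4, -1.3]
opening: 27.9
```

```bash
python3 - <<'E'
from h import *
plan([580.5,104.8,90],np.radians(109.2))
p,d,K,P=grab("wrist","w4.png");np.savez("w4.npz",p=p,d=d,P=P)
cv2.imwrite("pics/w4c.png",cv2.resize(p[160:320,250:390],None,fx=4,fy=4,interpolation=cv2.INTER_NEAREST)[:600])
E
```

```text
turn [0.0011, 0.0007, -0.0018] shift [0.0118, -0.0004, 0.0] | tcp [580.2 104.6 101.8] F [ 1.3 -0.4 -1.3] open 27.9 q [ 0.09  0.09  1.88  0.    1.17 -1.82] t 5.5
```

View pics/w4c.png

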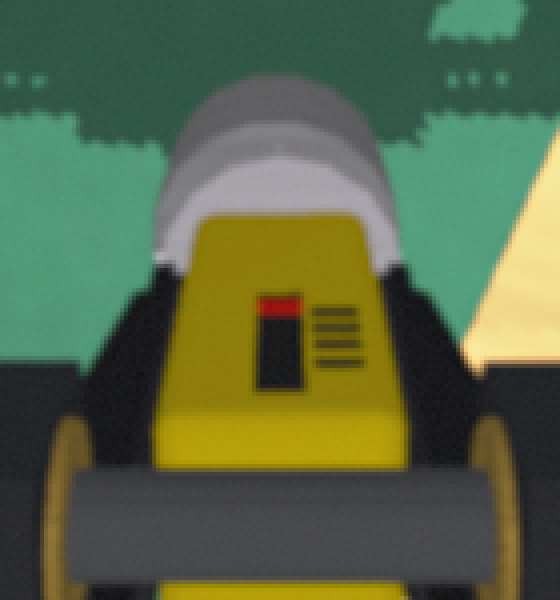

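```bash
python3 - <<'E'
from h import *
z=np.load("w4.npz");P=z["P"];K=env.camera_model("wrist")["K"]
T=wristpose();y=T[:3,1];print("tool y",y.round(3),"tcp",T[:3,3].round(1))
for n,v,zz,r in(("foot top",198.8,72.9,21),("foot bot",190.5,64.9,21),("mount bot",178.8,3,24)):
    e=cast(K,P,(319.5,v),zz)[0];print(n,e.round(1),"centre",(e-y*r).round(1))
E
```

```text
tool y [-0.944 -0.33   0.001] tcp [580.6 104.6 102.4]
foot top [561.2  97.9  72.9] centre [581.1 104.8  72.9]
foot bot [557.8  96.6  64.9] centre [577.6 103.6  64.9]
mount bot [562.4  98.2   3. ] centre [585.1 106.1   3. ]
```

```bash
python3 - <<'E'
from h import *
plan([582.4,105.2,86],np.radians(109.2))
E
```

```text
turn [0.001, 0.0004, -0.0009] shift [0.0164, -0.0019, -0.0001] | tcp [580.6 104.6 102.4] F [-0.3  0.1 -2. ] open 28.1 q [ 0.09  0.09  1.88  0.    1.17 -1.82] t 5.55
```

>>> {"method": "step_arm", "body": {"increments": [[[0,0,-0.001],[0,-0.002,0],1],[[0,0,-0.001],[0.004,-0.002,0],1],[[0,0,-0.001],[0.008,-0.002,0],1],[[0,0,-0.001],[0.012,-0.002,0],1],[[0,0,-0.001],[0.015,-0.002,0],1],[[0,0,-0.001],[0.016,-0.002,0],1],[[0,0,-0.001],[0.016,-0.002,0],1],[[0,0,-0.001],[0.016,-0.002,0],1]]}}

```text
t: 6.22
tcp_pos: [582.9, 105.2, 86.7]
tcp_rot: [-1.372, 1.57, 0.535]
contact_force: [1.8, 0.3, 1.1]
opening: 27.9
```

>>> {"method": "step_arm", "body": {"increments": [[[0,0,0],[0.001,0,0],1],[[0,0,0],[0.002,0,0],1],[[0,0,0],[0.002,0,0],1]]}}

```text
t: 6.47
tcp_pos: [582.9, 105.3, 84.6]
tcp_rot: [-1.476, 1.57, 0.431]
contact_force: [1.1, -0.9, 0.6]
opening: 27.6
```

>>> {"method": "step_arm", "body": {"increments": [[[0,0,0],[0.001,0,0],1],[[0,0,0],[0.001,0,0],1]]}}

```text
t: 6.63
tcp_pos: [582.9, 105.3, 83.7]
tcp_rot: [-1.502, 1.57, 0.405]
contact_force: [1.0, 0.2, 1.9]
opening: 27.8
```

>>> {"method": "step_arm", "body": {"increments": [[[0,0,0],[0.0005,0,0],1],[[0,0,0],[0.0005,0,0],1]]}}

```text
t: 6.8
tcp_pos: [583.0, 105.3, 83.6]
tcp_rot: [-1.489, 1.57, 0.418]
contact_force: [-0.3, -0.2, 3.4]
opening: 27.6
```

>>> {"method": "step_arm", "body": {"increments": [[[0,0,0],[0.0004,0,0],1],[[0,0,0],[0.0004,0,0],1]]}}

```text
t: 6.97
tcp_pos: [583.0, 105.3, 83.5]
tcp_rot: [-1.479, 1.57, 0.427]
contact_force: [-0.6, -0.1, 4.2]
opening: 28.2
```

>>> {"method": "step_arm", "body": {"increments": [[[0,0,0],[0.0008,0,0],1],[[0,0,0],[0.0008,0,0],1],[[0,0,0],[0.0008,0,0],1]]}}

```text
t: 7.22
tcp_pos: [583.0, 105.3, 83.3]
tcp_rot: [-1.491, 1.57, 0.416]
contact_force: [-1.4, -0.8, 6.3]
opening: 27.8
```

>>> {"method": "step_arm", "body": {"increments": [[[0,0,0],[0.0012,0,0],1],[[0,0,0],[0.0012,0,0],1],[[0,0,0],[0.0012,0,0],1],[[0,0,0],[0.0012,0,0],1],[[0,0,0],[0.0012,0,0],1],[[0,0,0],[0.0012,0,0],1],[[0,0,0],[0.0012,0,0],1],[[0,0,0],[0.0012,0,0],1]]}}

```text
t: 7.88
tcp_pos: [583.1, 105.3, 83.1]
tcp_rot: [-1.485, 1.57, 0.422]
contact_force: [-2.2, -0.7, 7.9]
opening: 28.4
```

```bash
python3 - <<'E'
from h import *
plan([582.4,105.2,110],np.radians(109.2))
p,d,K,P=grab("wrist","w5.png")
q=cv2.imread("pics/w4.png")
for i,n in((q,"free"),(p,"pressed")):
    h=cv2.cvtColor(i,cv2.COLOR_BGR2HSV)[225:265,300:345].astype(int);m=((h[...,0]<8)|(h[...,0]>172))&(h[...,1]>150)&(h[...,2]>80)
    v=h[...,2];sl=(v<70)&(h[...,1]<150)
    print(n,"red rows",225+np.nonzero(m)[0].mean(), "dark slot rows",225+np.unique(np.nonzero(sl[:,16:26])[0])[[0,-1]])
cv2.imwrite("pics/w5c.png",cv2.resize(p[160:310,250:390],None,fx=4,fy=4,interpolation=cv2.INTER_NEAREST))
E
```

```text
turn [0.0011, 0.0001, 0.0007] shift [-0.0269, 0.0006, 0.0002] | tcp [583.1 105.3  83.1] F [-2.2 -0.7  7.9] open 28.4 q [ 0.09  0.12  1.89  0.    1.13 -1.82] t 7.88
free red rows 236.5 dark slot rows [240 256]
pressed red rows 239.2549019607843 dark slot rows [234 256]
```

View pics/w5c.png

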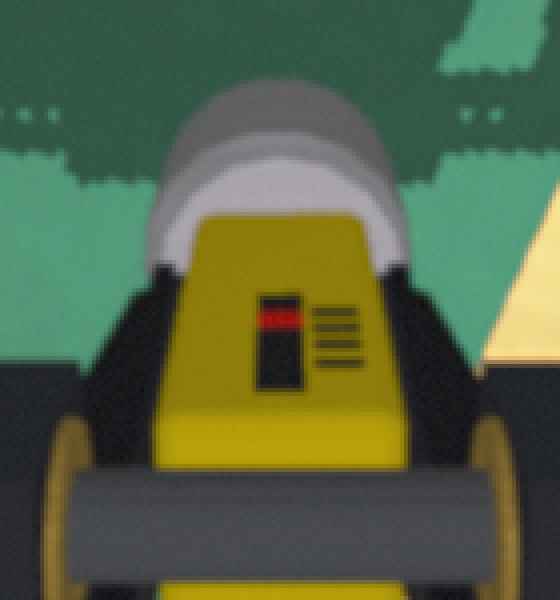

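>>> {"method": "step_arm", "body": {"increments": [[[0,0,0],[0.0014,0,0],1],[[0,0,0],[0.0014,0,0],1],[[0,0,0],[0.0014,0,0],1],[[0,0,0],[0.0014,0,0],1],[[0,0,0],[0.0014,0,0],1],[[0,0,0],[0.0014,0,0],1]]}}

```text
t: 8.43
tcp_pos: [583.1, 105.3, 83.1]
tcp_rot: [-1.478, 1.57, 0.429]
contact_force: [-3.0, -0.8, 9.9]
opening: 27.9
```

```bash
python3 - <<'E'
from h import *
T=wristpose();m=env.camera_model("wrist");K=m["K"];P=T@m["tool_from_camera"];y=T[:3,1]
print(T[:3,3].round(1),env.read_state()['contact_force'])
for n,r,v,z in(("foot top",21,155,54),("foot bot",21,130,46.5),("rim",24,130,47),("mount bot",24,80,3)):
    e=cast(K,P,(319.5,160+v/4),z)[0];print(n,(e-y*r).round(1))
E
```

```text
[583.1 105.3  83.1] [-3.03393459 -0.79359189  9.92775074]
foot top [584.  105.4  54. ]
foot bot [581.8 104.7  46.5]
rim [584.6 105.6  47. ]
mount bot [585.4 105.8   3. ]
```

The pointer moved only about 4 mm, the foot is flush at 10-12 N, and foot and rim are concentric within about 1.5 mm. The left mount looks perished. I'll lift and check the dent on the way back to the stand.

>>> {"method": "step_arm", "body": {"increments": [[[0,0,0],[-0.004,0,0],1],[[0,0,0],[-0.012,0,0],1],[[0,0,0],[-0.025,0,0],1],[[0,0,0],[-0.045,0,0],1],[[0,0,0],[-0.06,0,0],1],[[0,0,0],[-0.06,0,0],1]]}}

```text
t: 8.93
tcp_pos: [585.1, 105.5, 147.2]
tcp_rot: [-1.794, 1.564, 0.113]
contact_force: [0.6, 0.3, -0.8]
opening: 28.1
```

```bash
python3 - <<'E'
from h import *
plan([459.8,315.4,140],np.radians(109.2))
E
```

```text
turn [0.0013, -0.0014, 0.0062] shift [0.0065, 0.049, 0.2395] | tcp [585.1 105.5 147.2] F [ 0.6  0.3 -0.8] open 28.1 q [ 0.09  0.05  1.85  0.    1.24 -1.82] t 8.93
```

>>> {"method": "step_arm", "body": {"increments": [[[0.001,-0.001,0.006],[0.003,0.049,0.24],1],[[0.001,-0.001,0.006],[0.003,0.049,0.24],1],[[0.001,-0.001,0.006],[0.003,0.049,0.24],1],[[0.001,-0.001,0.006],[0.003,0.049,0.24],1],[[0.001,-0.001,0.006],[0.003,0.049,0.24],1],[[0.001,-0.001,0.006],[0.003,0.049,0.24],1],[[0.001,-0.001,0.006],[0.003,0.049,0.24],1],[[0.001,-0.001,0.006],[0.003,0.049,0.24],1],[[0.001,-0.001,0.006],[0.003,0.049,0.24],1],[[0.001,-0.001,0.006],[0.003,0.049,0.24],1]]}}

```text
t: 9.77
tcp_pos: [459.9, 314.9, 143.0]
tcp_rot: [2.469, 1.57, -1.91]
contact_force: [-0.1, -0.3, -2.2]
opening: 27.9
```

```bash
python3 - <<'E'
from h import *
plan([459.8,315.4,90],np.radians(109.2))
p,d,K,P=grab("top","t6.png");W=cloud(d,K,P);d0=np.load("top0.npz");W0=cloud(d0["d"],K,P)
for n,(u,v) in dict(left=(271.5,197.5),mid=(310.5,206.5),right=(351.5,205.5)).items():
    vv,uu=np.mgrid[:400,:640];m=np.hypot(uu-u,vv-v)<3.2
    print(n,"core z before/after",W0[m][:,2].mean().round(1),W[m][:,2].mean().round(1))
E
```

```text
turn [-0.001, -0.0009, -0.0007] shift [0.053, -0.0001, 0.0006] | tcp [459.9 314.9 143. ] F [-0.1 -0.3 -2.2] open 27.9 q [ 0.5  -0.02  1.93 -0.    1.24 -1.4 ] t 9.77
left core z before/after 45.8 36.0
mid core z before/after 45.7 46.3
right core z before/after 46.3 46.0
```

The dent stays at 9.8 mm, so the left mount is confirmed perished. Now the tester goes back into the stand.

>>> {"method": "step_arm", "body": {"increments": [[[-0.001,-0.001,-0.001],[0.02,0,0.0005],1],[[-0.001,-0.001,-0.001],[0.04,0,0.0005],1],[[-0.001,-0.001,-0.001],[0.055,0,0.0005],1],[[-0.001,-0.001,-0.001],[0.063,0,0.0005],1],[[-0.001,-0.001,-0.001],[0.068,0,0.0005],1],[[-0.001,-0.001,-0.001],[0.068,0,0.0005],1]]}}

```text
t: 10.32
tcp_pos: [459.8, 314.2, 74.1]
tcp_rot: [1.639, 1.569, -2.74]
contact_force: [0.1, 0.3, -2.0]
opening: 28.0
```

```bash
python3 - <<'E'
from h import *
plan([459.8,315.4,67],np.radians(109.2))
E
```

```text
turn [-0.0017, -0.0001, -0.0014] shift [0.0071, -0.0004, 0.0011] | tcp [459.8 314.2  74.1] F [ 0.1  0.3 -2. ] open 28.0 q [ 0.5   0.05  1.98  0.    1.11 -1.4 ] t 10.32
```

>>> {"method": "step_arm", "body": {"increments": [[[-0.001,0,-0.001],[0.001,0,0.001],1],[[-0.001,0,-0.001],[0.004,0,0.001],1],[[-0.001,0,-0.001],[0.006,0,0.001],1],[[-0.001,0,-0.001],[0.007,0,0.001],1],[[-0.001,0,-0.001],[0.007,0,0.001],1]]}}

```text
t: 10.73
tcp_pos: [459.5, 315.2, 67.1]
tcp_rot: [1.884, 1.571, -2.494]
contact_force: [-0.3, 1.2, -2.0]
opening: 28.1
```

>>> {"method": "step_arm", "body": {"increments": [[[0,0,0],[0.0006,0,0],1],[[0,0,0],[0.0006,0,0],1]]}}

```text
t: 10.9
tcp_pos: [459.6, 315.4, 66.9]
tcp_rot: [-1.935, 1.571, -0.029]
contact_force: [-0.0, 0.1, -1.1]
opening: 27.8
```

>>> {"method": "step_arm", "body": {"increments": [[[0,0,0],[0.0006,0,0],1],[[0,0,0],[0.0006,0,0],1]]}}

```text
t: 11.07
tcp_pos: [459.7, 315.4, 66.8]
tcp_rot: [-2.198, 1.571, -0.292]
contact_force: [-1.6, -0.4, 1.0]
opening: 27.6
```

Seated, since it has contact at the original height. I'll release and rise.

>>> {"method": "step_arm", "body": {"increments": [[[0,0,0],[0,0,0],-1],[[0,0,0],[0,0,0],-1],[[0,0,0],[0,0,0],-1],[[0,0,0],[0,0,0],-1],[[0,0,0],[0,0,0],-1],[[0,0,0],[0,0,0],-1],[[0,0,0],[-0.04,0,0],-1],[[0,0,0],[-0.08,0,0],-1],[[0,0,0],[-0.1,0,0],-1],[[0,0,0],[-0.1,0,0],-1]]}}

```text
t: 11.9
tcp_pos: [463.0, 317.3, 173.8]
tcp_rot: [-1.415, 1.559, 0.49]
contact_force: [0.3, 0.9, 1.1]
opening: 89.4
```

```bash
sed 's/z=np.load("top0.npz");p,d=z\["p"\],z\["d"\]/p,d,_,_=grab("top","t7.png")/' m1.py >m2.py; python3 m2.py | grep -v -e bin -e mat; python3 - <<'E'
from h import *
for a in (60,109,160): plan([583.5,105.4,120],np.radians(a))
E
```

```text
mount ((351.4858093261719, 206.1170196533203), 9.457435607910156) dark ray46 [ 563.7 -102.    46. ] cloud [ 565.3 -102.5   46.3] [45.1 44.3 11.1]
mount ((310.0, 206.7105255126953), 9.761981964111328) dark ray46 [558.3   4.6  46. ] cloud [560.    4.4  46.2] [47.6 46.7 12.6]
mount ((271.9090881347656, 198.43182373046875), 9.494803428649902) dark ray46 [579.6 102.9  46. ] cloud [581.3 104.3  46.3] [47.4 46.9 11.8]
stand (170, 224, 41, 42) ((458.16064453125, 313.853759765625), (89.74938201904297, 92.57945251464844), 19.820125579833984) zmed 29.9
yel (173, 239, 12, 8) ((455.23028564453125, 314.1628723144531), (16.169633865356445, 24.183185577392578), 20.046289443969727) zmed 115.6
yelV (173, 239, 12, 8) ((455.23028564453125, 314.1628723144531), (16.169633865356445, 24.183185577392578), 20.046289443969727) zmed 115.6
brass [681.54862228  41.14229896   3.13584947]
turn [0.8584, 0.004, 0.0062] shift [0.0507, -0.0454, -0.2395] | tcp [461.6 316.5 170.6] F [-0.6 -0.6 -0.3] open 92.4 q [ 0.51 -0.05  1.9  -0.    1.28 -1.4 ] t 11.95
turn [0.0032, 0.001, 0.0071] shift [0.0507, -0.0454, -0.2395] | tcp [461.6 316.5 170.6] F [-0.6 -0.6 -0.3] open 92.4 q [ 0.51 -0.05  1.9  -0.    1.28 -1.4 ] t 11.95
turn [-0.887, -0.0022, 0.0071] shift [0.0507, -0.0454, -0.2395] | tcp [461.6 316.5 170.6] F [-0.6 -0.6 -0.3] open 92.4 q [ 0.51 -0.05  1.9  -0.    1.28 -1.4 ] t 11.95
```

>>> {"method": "step_arm", "body": {"increments": [[[0.73,0.003,0.006],[0.04,-0.045,-0.239],-1],[[0.73,0.003,0.006],[0.04,-0.045,-0.239],-1],[[0.73,0.003,0.006],[0.04,-0.045,-0.239],-1],[[0.73,0.003,0.006],[0.05,-0.045,-0.239],-1],[[0.73,0.003,0.006],[0.05,-0.045,-0.239],-1],[[0.73,0.003,0.006],[0.05,-0.045,-0.239],-1],[[0.73,0.003,0.006],[0.05,-0.045,-0.239],-1],[[0.73,0.003,0.006],[0.05,-0.045,-0.239],-1],[[0.73,0.003,0.006],[0.05,-0.045,-0.239],-1],[[0.73,0.003,0.006],[0.05,-0.045,-0.239],-1]]}}

```text
t: 12.78
tcp_pos: [582.1, 106.8, 120.1]
tcp_rot: [1.111, 1.57, 2.288]
contact_force: [-1.4, 0.8, 0.9]
opening: 95.1
```

```bash
python3 - <<'E'
from h import *
plan([583.5,105.4,12],np.radians(67.5))
p,d,K,P=grab("top","t8.png");W=cloud(d,K,P)
hsv=cv2.cvtColor(p,cv2.COLOR_BGR2HSV);H,S,V=[hsv[...,i].astype(int) for i in range(3)]
reg=np.zeros(H.shape,bool);reg[210:275,150:225]=1
for k in blobs(reg&(H>20)&(H<35)&(S>150)&(V>90)&(W[...,2]>105),20): print(cv2.minAreaRect(cast(K,P,k[:,0],116)[:,:2].astype(np.float32)),cv2.boundingRect(k))
E
```

```text
turn [-0.0006, 0.0005, -0.0009] shift [0.1081, -0.002, -0.0008] | tcp [582.1 106.8 120.1] F [-1.4  0.8  0.9] open 95.1 q [ 0.09  0.07  1.87  0.    1.2  -1.09] t 12.78
((458.21099853515625, 313.9061279296875), (26.217151641845703, 26.70616912841797), 20.073598861694336) (173, 234, 13, 13)
```

The tester is upright and centred in its stand. Now I'll descend on the dented mount.

>>> {"method": "step_arm", "body": {"increments": [[[0,0,0],[0.035,-0.002,-0.001],-1],[[0,0,0],[0.07,-0.002,-0.001],-1],[[0,0,0],[0.095,-0.002,-0.001],-1],[[0,0,0],[0.107,-0.002,-0.001],-1],[[0,0,0],[0.107,-0.002,-0.001],-1],[[0,0,0],[0.107,-0.002,-0.001],1],[[0,0,0],[0.107,-0.002,-0.001],1],[[0,0,0],[0.107,-0.002,-0.001],1],[[0,0,0],[0.107,-0.002,-0.001],1],[[0,0,0],[0.107,-0.002,-0.001],1]], "newtons": 25}}

```text
t: 13.67
tcp_pos: [584.8, 105.5, 15.0]
tcp_rot: [-0.812, 1.568, 0.366]
contact_force: [-0.4, -0.5, 0.4]
opening: 67.3
```

>>> {"method": "step_arm", "body": {"increments": [[[0,0,0],[0,0,0],1],[[0,0,0],[0,0,0],1],[[0,0,0],[0,0,0],1],[[0,0,0],[0,0,0],1]]}}

```text
t: 14.0
tcp_pos: [585.1, 105.4, 15.5]
tcp_rot: [-0.896, 1.568, 0.282]
contact_force: [-0.3, -0.6, 2.8]
opening: 47.9
```

>>> {"method": "step_arm", "body": {"increments": [[[0,0,0],[-0.005,0,0],1],[[0,0,0],[-0.025,0,0],1],[[0,0,0],[-0.06,0,0],1],[[0,0,0],[-0.09,0,0],1],[[0,0,0],[-0.09,0,0],1],[[0,0,0],[-0.09,0,0],1]]}}

```text
t: 14.5
tcp_pos: [586.2, 105.4, 107.8]
tcp_rot: [-1.012, 1.563, 0.166]
contact_force: [-0.1, 0.3, -3.8]
opening: 47.7
```

```bash
python3 - <<'E'
from h import *
plan([499,-334,105],np.radians(67.5))
E
```

```text
turn [-0.0004, 0.004, 0.0064] shift [0.0016, -0.0878, -0.4393] | tcp [586.2 105.4 107.8] F [-0.1  0.3 -3.8] open 47.7 q [ 0.09  0.09  1.87  0.    1.17 -1.09] t 14.5
```

>>> {"method": "step_arm", "body": {"increments": [[[0,0.004,0.006],[0,-0.088,-0.439],1],[[0,0.004,0.006],[0,-0.088,-0.439],1],[[0,0.004,0.006],[0,-0.088,-0.439],1],[[0,0.004,0.006],[0,-0.088,-0.439],1],[[0,0.004,0.006],[0,-0.088,-0.439],1],[[0,0.004,0.006],[0,-0.088,-0.439],1],[[0,0.004,0.006],[0,-0.088,-0.439],1],[[0,0.004,0.006],[0,-0.088,-0.439],1],[[0,0.004,0.006],[0,-0.088,-0.439],1],[[0,0.004,0.006],[0,-0.088,-0.439],1]]}}

```text
t: 15.33
tcp_pos: [502.8, -304.4, 103.5]
tcp_rot: [1.259, 1.566, 2.436]
contact_force: [1.7, -0.7, -1.4]
opening: 48.2
```

>>> {"method": "step_arm", "body": {"increments": [[[0,0,0],[0,-0.012,-0.063],1],[[0,0,0],[0,-0.012,-0.063],1],[[0,0,0],[0,-0.012,-0.063],1],[[0,0,0],[0,-0.012,-0.063],1]]}}

```text
t: 15.67
tcp_pos: [487.9, -367.1, 100.5]
tcp_rot: [1.202, 1.561, 2.377]
contact_force: [-0.2, 0.9, -1.9]
opening: 48.2
```

```bash
python3 - <<'E'
from h import *
plan([499,-334,17],np.radians(67.5))
E
```

```text
turn [-0.0033, 0.0034, -0.0089] shift [0.0836, 0.0018, 0.0346] | tcp [ 487.9 -367.1  100.5] F [-0.2  0.9 -1.9] open 48.2 q [-0.73  0.14  1.83  0.    1.18 -1.91] t 15.67
```

>>> {"method": "step_arm", "body": {"increments": [[[-0.003,0.003,-0.009],[0,0.002,0.035],1],[[-0.003,0.003,-0.009],[0,0.002,0.035],1],[[-0.003,0.003,-0.009],[0.03,0.002,0.035],1],[[-0.003,0.003,-0.009],[0.05,0.002,0.035],1],[[-0.003,0.003,-0.009],[0.065,0.002,0.035],1],[[-0.003,0.003,-0.009],[0.073,0.002,0.035],1],[[-0.003,0.003,-0.009],[0.075,0.002,0.035],1],[[-0.003,0.003,-0.009],[0.075,0.002,0.035],1]]}}

```text
t: 16.33
tcp_pos: [498.7, -332.3, 24.6]
tcp_rot: [0.995, 1.569, 2.174]
contact_force: [-0.0, 0.1, -1.9]
opening: 47.6
```

```bash
python3 - <<'E'
from h import *
plan([499,-334,17],np.radians(67.5))
E
```

```text
turn [0.0008, 0.0012, -0.0019] shift [0.0076, -0.001, -0.0015] | tcp [ 498.7 -332.3   24.6] F [-0.   0.1 -1.9] open 47.6 q [-0.68  0.2   1.9   0.    1.04 -1.86] t 16.33
```

>>> {"method": "step_arm", "body": {"increments": [[[0,0.001,-0.002],[0.003,-0.001,-0.0015],1],[[0,0.001,-0.002],[0.006,-0.001,-0.0015],1],[[0,0.001,-0.002],[0.0075,-0.001,-0.0015],1],[[0,0.001,-0.002],[0.0075,-0.001,-0.0015],1]]}}

```text
t: 16.67
tcp_pos: [499.1, -334.1, 17.3]
tcp_rot: [-1.096, 1.57, 0.082]
contact_force: [-0.5, 0.5, -2.1]
opening: 48.2
```

>>> {"method": "step_arm", "body": {"increments": [[[0,0,0],[0.001,0,0],1],[[0,0,0],[0.001,0,0],1]]}}

```text
t: 16.83
tcp_pos: [499.3, -334.4, 16.6]
tcp_rot: [-1.629, 1.57, -0.45]
contact_force: [0.3, -0.2, -2.1]
opening: 48.0
```

>>> {"method": "step_arm", "body": {"increments": [[[0,0,0],[0.0008,0,0],1],[[0,0,0],[0.0008,0,0],1]]}}

```text
t: 17.0
tcp_pos: [499.3, -334.4, 16.5]
tcp_rot: [-1.418, 1.57, -0.24]
contact_force: [-3.2, 2.0, 3.5]
opening: 48.0
```

>>> {"method": "step_arm", "body": {"increments": [[[0,0,0],[0.0008,0,0],1],[[0,0,0],[0.0008,0,0],1]]}}

```text
t: 17.17
tcp_pos: [499.3, -334.4, 16.5]
tcp_rot: [-1.043, 1.57, 0.136]
contact_force: [-4.0, 1.7, 4.6]
opening: 48.1
```

>>> {"method": "step_arm", "body": {"increments": [[[0,0,0],[0,0,0],-0.5],[[0,0,0],[0,0,0],-0.5],[[0,0,0],[0,0,0],-0.5],[[0,0,0],[0,0,0],-0.5],[[0,0,0],[0,0,0],-0.5],[[0,0,0],[-0.03,0,0],-0.5],[[0,0,0],[-0.07,0,0],-0.5],[[0,0,0],[-0.11,0,0],-0.5],[[0,0,0],[-0.15,0,0],-0.5],[[0,0,0],[-0.15,0,0],-0.5]]}}

```text
t: 18.0
tcp_pos: [503.5, -337.9, 177.3]
tcp_rot: [-1.843, 1.554, -0.664]
contact_force: [1.4, -0.2, 1.8]
opening: 71.0
```

>>> {"method": "step_arm", "body": {"increments": [[[0,0,0],[-0.05,0.1,0.1],-0.5],[[0,0,0],[-0.05,0.1,0.1],-0.5],[[0,0,0],[-0.05,0.1,0.1],-0.5],[[0,0,0],[-0.05,0.1,0.1],-0.5],[[0,0,0],[-0.05,0.1,0.1],-0.5]]}}

```text
t: 18.42
tcp_pos: [448.8, -204.4, 227.9]
tcp_rot: [-1.778, 1.549, -0.596]
contact_force: [1.0, -0.8, 0.6]
opening: 71.5
```

```bash
python3 m2.py; python3 - <<'E'
from h import *
p,d,K,P=grab("top","t9.png");W=cloud(d,K,P);r=np.zeros(d.shape,bool);r[195:280,400:485]=1
s=r&(W[...,2]>42)&(W[...,2]<60);print("mount in bin",W[s].mean(0).round(1),np.ptp(W[s],0).round(1),s.sum())
s0=np.load("top0.npz")["p"];print("other change",[(n,np.abs(p[a:b,c:e].astype(int)-s0[a:b,c:e]).mean().round(1)) for n,(a,b,c,e) in dict(mug=(85,135,155,200),drv=(110,140,240,320),box=(88,142,325,400),can=(100,140,428,465)).items()],env.read_state()['contact_force'])
E
```

```text
m2.py:11: RuntimeWarning: Mean of empty slice.
  print("mount",e,"dark ray46",cast(K,P,(uu.mean(),vv.mean()),46)[0].round(1),"cloud",W[sel].mean(0).round(1),np.ptp(W[sel],0).round(1))
  ret = um.true_divide(
Traceback (most recent call last):
  File "m2.py", line 11, in <module>
    print("mount",e,"dark ray46",cast(K,P,(uu.mean(),vv.mean()),46)[0].round(1),"cloud",W[sel].mean(0).round(1),np.ptp(W[sel],0).round(1))
                                                                                                                ~~~~~~^^^^^^^^^^
ValueError: zero-size array to reduction operation maximum which has no identity
<stdin>:3: RuntimeWarning: Mean of empty slice.
  ret = um.true_divide(
Traceback (most recent call last):
ValueError: zero-size array to reduction operation maximum which has no identity
```

View pics/t9.png

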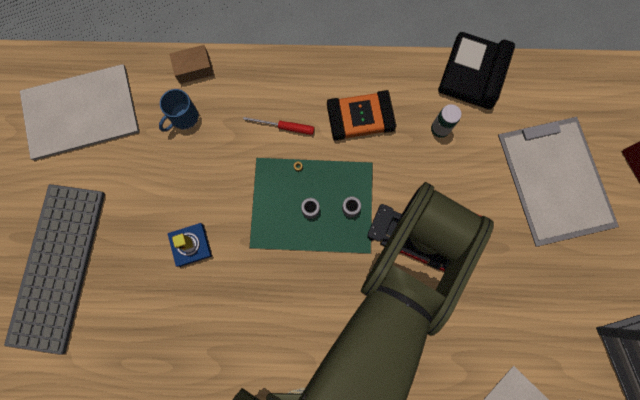

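The arm hides the bin at (440,235), and everything else is in place. I'll move the arm aside to check.

>>> {"method": "step_arm", "body": {"increments": [[[0,0,0],[-0.03,0.1,0.35],-0.5],[[0,0,0],[-0.03,0.1,0.35],-0.5],[[0,0,0],[-0.03,0.1,0.35],-0.5],[[0,0,0],[-0.03,0.1,0.35],-0.5],[[0,0,0],[-0.03,0.1,0.35],-0.5],[[0,0,0],[-0.03,0.1,0.35],-0.5],[[0,0,0],[-0.03,0.1,0.35],-0.5],[[0,0,0],[-0.03,0.1,0.35],-0.5],[[0,0,0],[-0.03,0.1,0.35],-0.5],[[0,0,0],[-0.03,0.1,0.35],-0.5]]}}

```text
t: 19.35
tcp_pos: [490.3, 159.5, 251.1]
tcp_rot: [-1.815, 1.553, -0.631]
contact_force: [1.0, 0.4, -0.5]
opening: 71.2
```

```bash
python3 - <<'E'
from h import *
p,d,K,P=grab("top","t10.png");W=cloud(d,K,P)
for n,(a,b,c,e,lo,hi) in dict(bin=(200,270,405,480,44,60),mid=(190,225,295,328,40,55),right=(190,225,336,368,40,55),tester=(225,260,165,195,105,125)).items():
    s=np.zeros(d.shape,bool);s[a:b,c:e]=1;s&=(W[...,2]>lo)&(W[...,2]<hi);print(n,W[s].mean(0).round(1) if s.any() else None,s.sum())
s0=np.load("top0.npz")["p"];print([(n,np.abs(p[a:b,c:e].astype(int)-s0[a:b,c:e]).mean().round(1)) for n,(a,b,c,e) in dict(mug=(85,135,155,200),drv=(110,140,240,320),box=(88,142,325,400),can=(100,140,428,465),brass=(158,174,290,306)).items()],env.read_state()['contact_force'])
E
```

```text
bin [ 496.  -334.5   48.1] 159
mid [560.1   4.6  46.1] 261
right [ 565.2 -102.4   46.3] 260
tester [459.5 305.8 114. ] 71
[('mug', np.float64(10.1)), ('drv', np.float64(14.2)), ('box', np.float64(11.0)), ('can', np.float64(13.6)), ('brass', np.float64(10.0))] [-0.26874018 -0.37238236  0.28025321]
```

View pics/t10.png

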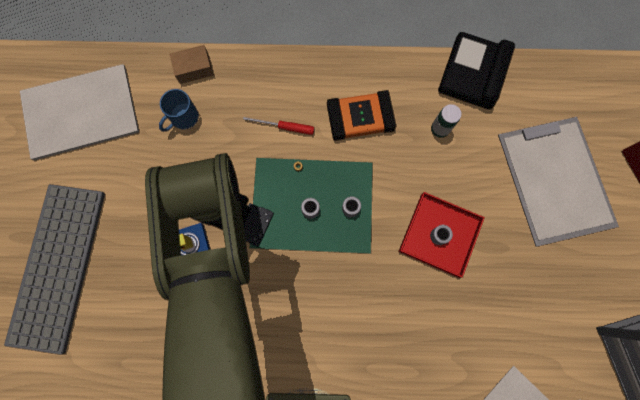

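The mount stands upright in the bin at (442,234) with its rim at z = 48 mm. The good mounts and bystanders are unmoved, and nothing touches the arm.

```bash
python3 -c "
from cell import env
print(env.finish_job())"
```

```text
the job is handed in; nothing more can be done
None
```

The leftmost mount was the perished one. It now stands in the red bin, the tester is back in its stand, and the job is handed in; no verdict was reported.

- **Test:** I pressed for over a second at about 10–12 N, with the foot flush and centred to about 1.5 mm. The pin read only about 4 mm, and afterwards the top camera showed the rubber still dented by about 9.8 mm. With that result I did not test the other two mounts.
- **Tester:** It was upright and centred to about 1 mm of the stand when I measured it after letting go. The arm partly hid it in the last picture, but the previous picture, taken after the mount was placed, showed it in place.
- **Perished mount:** It stands upright within a few mm of the bin's centre, with its rim at 48 mm as expected for the bin floor.
- **Other items:** The good mounts are within about 1 mm of where they began. The mug, screwdriver, box, can and brass sleeve sit at the same pixels as at the start. My numeric image comparison for these gave only a general noise level of about 10–14 grey levels, so I relied on the picture.

The top and wrist cameras disagreed by 2–4 mm on mount and stand positions, so I aimed between them and checked concentricity in the wrist view. I also overshot the bin by about 35 mm while still well above it, and corrected that before lowering.

The run took about 19.4 s of the 72 s. I viewed 10 pictures in all.

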